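# Dropper bottles into the tray by size

### The arm

A 6-joint arm with a two-finger parallel gripper is mounted at the origin on the work surface. World frame = base frame: x ahead of the robot, y to its left, z up, the work surface at z = 0. Lengths are in m, angles in degrees, forces in N, time in s.
With the tool pointing down it reaches from about 0.35 to 0.85 m from the base axis. Payload 8.1 kg.
Tool frame: the origin (TCP) lies at the very end of the fingers, on their centre line; the grasp point (between the pads) lies grip_point_offset behind it (grip_point_offset is the distance from the TCP to the grasp point, in m); z points along the fingers, y is the line along which they close (so a half turn about z gives the same grasp; the last joint's range is limited). The gripper opens to 93 mm and grips with 3 to 60 N. Pads are 15 mm wide; open, the fingers measure 128 mm over their backs; the gripper's body (75 mm by 188 mm) begins 65 mm behind the grasp point.
Start: joints at [-4.893, 7.471, 85.268, -0, 87.261, -4.893], TCP at [0.6, 0, 0.219] pointing down, gripper open.
Joint ranges: [-169.43, 169.43], [-51.17, 129.36], [1.28, 143.12], [-76.62, 256.62], [0, 156.53], [-152.29, 152.29]. Speed limits (degrees/s): [136.94, 136.94, 159.86, 180, 180, 180].

### API

Orientations are given as [roll, pitch, yaw] about the fixed x, y, z axes, in that order (R = Rz(yaw) Ry(pitch) Rx(roll)).
In Python, from cell import * gives the robot as it stands.
- The arm moves only by the shell command python3 -m handwheel 'ROWS' [OPENING]. ROWS is JSON, a list of rows, each a list of 2 entries, a list of its own where there are three numbers: the shift along the tool's x, y, z in mm, then the turn about the tool's z in degrees. A call has 1 to 8 rows; each row shifts and turns the commanded pose from where the row before left it, along the tool's axes as they then stand; what a row does not reach is not made up. A row lasts 1/10 s, in which the tool goes at most 50 mm and 8.59 degrees, less where a joint would pass 70% of its speed; a pose out of reach is approached as far as the arm can. A call is refused whole if a number of a shift passes 50 or a number of a turn 8.59, either way. A call with a gripper value outside its range is refused whole. OPENING is the opening in per cent of the stroke, from 0 (shut) to 100 (fully open), set as the call begins (- or left out, the last holds). The fingers move at their own pace and stop on an object; the grip force is fixed at half the most. Time passes only in rows, so rows that do not move let the fingers close. It gives the time, the measured TCP pose, the force, the opening and the grip force at its end, in the units of the state.
- sense(): the state, without advancing time (a new reading comes with each control period).
- get_image(name): name is "scene" or "side" or "wrist"; returns (picture, depth): 384x512x3 uint8, red, green, blue; 384x512 float32, m along the optical axis (not along the pixel's ray), 0 where there is no reading.
- calibration(name): a dict with "fx", "fy", "cx", "cy" (pixels), "origin" and "rotation" of the camera in the world; the wrist camera has in their place "tool_from_camera" (4x4, takes a point from camera to tool coordinates, whose origin is the TCP and whose axes are the flange's). Camera axes: x right, y down, z forward; pixel columns grow to the right and rows downward; lengths in m; the calibration is good to about 2 mm. The wrist camera is an equidistant fisheye: a pixel r from the principal point sees the ray r / f radians off the axis. A picture is of the moment at which its call begins: read the wrist's pose just before it. calibration takes no time and is no camera call.
- sign_off(): hands the job in; it is judged then, once.
The state is a dict: "t": time; "q": joint angles; "joint_vel": joint speeds; "joint_torque": joint torques, N m; "tool_pos": TCP position; "tool_rot": TCP orientation; "force": force on the tool from outside, world axes, zero at the start; "ft_torque": the same for the moment, N m; "gripper_width": opening from 0.0 (shut) to 1.0 (fully open); "grip_force": force on a finger pad.
Only numpy, scipy, OpenCV 4.12 (cv2) and the standard library are available. Lean on these libraries where they do the work, as an engineer would, in place of code of your own. Each camera call takes 0.05 s, during which the arm holds its last target. There are 200 camera calls.

### The job

Put the four dropper bottles of paint away in the divided tray, one to a compartment, standing upright in order of size: the smallest in the compartment nearest the masked car body, so that nothing tall gets in the way there, and the largest at the far end. Keep the bottles upright all the way and set each down gently on the cork without dropping it, and leave the car body where it is.

Things in the scene. Friction and masses are not known exactly. Their poses are not given: they have to be found in the camera images.
- bottle_a: the smallest of four round dropper bottles of paint, loose: near-black bottle with a white paper label, ribbed white screw cap and grey rubber bulb on top. Round glass part 24 mm in diameter, straight-sided from the foot up to 44 mm; 84 mm tall in all; about 30 g. Origin at the centre of its underside, z up its axis. Starts standing upright on the bench
- bottle_b: the second smallest of four round dropper bottles of paint, loose: near-black bottle with a white paper label, ribbed white screw cap and grey rubber bulb on top. Round glass part 30 mm in diameter, straight-sided from the foot up to 56 mm; 104 mm tall in all; about 55 g. Origin at the centre of its underside, z up its axis. Starts standing upright on the bench
- bottle_c: the second largest of four round dropper bottles of paint, loose: near-black bottle with a white paper label, ribbed white screw cap and grey rubber bulb on top. Round glass part 37 mm in diameter, straight-sided from the foot up to 70 mm; 124 mm tall in all; about 115 g. Origin at the centre of its underside, z up its axis. Starts standing upright on the bench
- bottle_d: the largest of four round dropper bottles of paint, loose: near-black bottle with a white paper label, ribbed white screw cap and grey rubber bulb on top. Round glass part 45 mm in diameter, straight-sided from the foot up to 86 mm; 148 mm tall in all; about 210 g. Origin at the centre of its underside, z up its axis. Starts standing upright on the bench
- bay_1: the compartment at the right-hand (-y) end of the fixed low wooden tray: square, cork-lined, 64 mm inside, one of four in a row 68 mm apart centre to centre. Origin at the centre of the cork's upper face, 6 mm above the bench; y along the row (to the robot's left), x across the tray, away from the robot. Walls 4 mm thick, top 8 mm above the cork
- bay_2: second compartment from the right-hand (-y) end of the fixed low wooden tray: square, cork-lined, 64 mm inside, one of four in a row 68 mm apart centre to centre. Origin at the centre of the cork's upper face, 6 mm above the bench; y along the row (to the robot's left), x across the tray, away from the robot. Walls 4 mm thick, top 8 mm above the cork
- bay_3: third compartment from the right-hand (-y) end of the fixed low wooden tray: square, cork-lined, 64 mm inside, one of four in a row 68 mm apart centre to centre. Origin at the centre of the cork's upper face, 6 mm above the bench; y along the row (to the robot's left), x across the tray, away from the robot. Walls 4 mm thick, top 8 mm above the cork
- bay_4: the compartment at the left-hand (+y) end of the fixed low wooden tray: square, cork-lined, 64 mm inside, one of four in a row 68 mm apart centre to centre. Origin at the centre of the cork's upper face, 6 mm above the bench; y along the row (to the robot's left), x across the tray, away from the robot. Walls 4 mm thick, top 8 mm above the cork
- car: 1:24 scale car body shell, masked in yellow tape with blue showing, standing on the bench just beyond one end of the tray (which end varies; a tin of brushes stands at the other end). 180 mm long, 76 mm wide, 50 mm tall, about 120 g, loose. Origin at the centre of its underside, x along its length (lying roughly along the tray's row)
Not all that is in view belongs to the job. What is shaped like the bottle_c but blue is not meant.

How it is judged:
By the outcome, as a careful person would: the job done as asked, in the order asked, and still so for the second after the job is handed in, with the robot touching nothing.
It also fails if it takes over 99 s, if anything falls off the work surface, if the arm or the gripper's body presses on something with over 40 N, if the wrist force passes 120 N, or if a joint passes its speed limit or range.

## Working session

There is one attempt and no reset: what is moved stays moved. The work goes in short steps, Python scripts to look and compute and a shell command to move; the robot and the scene stay as the last step left them, time stands still between calls to the robot, and variables do not carry over. Pictures are saved under pics/ and viewed, at most 14 in all, crops included, and the job is handed in when it is done.

```bash
mkdir -p pics; ls; python3 - <<'E'
from cell import *
import cv2,numpy as np
s=sense();print(s);
print(globals().get('grip_point_offset'))
for n in("scene","side"):
    im,d=get_image(n);cv2.imwrite(f"pics/{n}0.png",im[:,:,::-1]);np.savez(f"{n}0.npz",im=im,d=d)
    print(n,calibration(n))
print(calibration("wrist"))
E
```

```text
pics
{'t': 0.0, 'q': array([-4.89321001e+00,  7.51296379e+00,  8.53283476e+01,  1.27280934e-03,
        8.72619200e+01, -4.89366133e+00]), 'joint_vel': array([ 0.06367547,  0.03929386, -0.07397997,  0.00282905, -0.01834788,
       -0.00742585]), 'joint_torque': array([-1.61290725e-03, -5.59853125e+01, -4.91755986e+01,  7.67333270e-02,
        3.59135563e-02, -2.97389461e-04]), 'tool_pos': array([5.99437414e-01, 7.73365275e-05, 2.17618737e-01]), 'tool_rot': array([-1.79897253e+02, -1.00729317e-02,  9.00003803e+01]), 'force': array([ 0.25849393,  0.58014118, -0.08118019]), 'ft_torque': array([ 0.04512295, -0.02821062,  0.01003905]), 'grip_force': 0.0, 'gripper_width': 1.0013025088301488}
0.0188
scene {'fx': 435.1771977979911, 'fy': 435.1771977979911, 'cx': 252.3296463730904, 'cy': 184.3930241528859, 'origin': array([1.11209817, 0.32333468, 0.92418353]), 'rotation': array([-141.70642035,   -0.7628262 ,  119.81558463])}
side {'fx': 390.68511070913377, 'fy': 390.68511070913377, 'cx': 251.95173514311904, 'cy': 189.7165400088708, 'origin': array([0.37770716, 0.80542626, 0.56745114]), 'rotation': array([-123.17685321,    0.61093342, -169.88727117])}
{'fx': 297.3186396354542, 'fy': 297.3186396354542, 'cx': 256.5802955565623, 'cy': 194.887217954715, 'tool_from_camera': array([[ 2.61117773e-04, -9.69208888e-01, -2.46239850e-01,
         6.74629630e-02],
       [ 9.99999928e-01,  3.21095792e-04, -2.03424188e-04,
         3.19928156e-04],
       [ 2.76227110e-04, -2.46239779e-01,  9.69208902e-01,
        -1.67059011e-01],
       [ 0.00000000e+00,  0.00000000e+00,  0.00000000e+00,
         1.00000000e+00]])}
```

View pics/scene0.png

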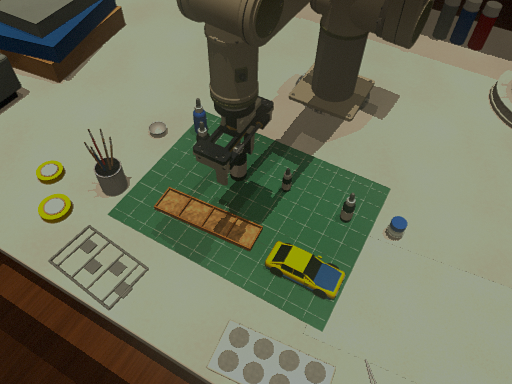

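View pics/side0.png

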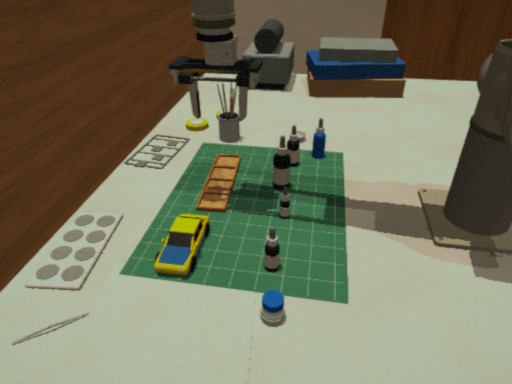

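Viewed pictures:
- **Scene view:** the car is at (305,270), beside the tray end at (250,235), and the brush tin is at (112,178).
- **Side view:** the car is at (183,242), on the near (+y) end, so bay_4 takes bottle_a and bay_1 takes bottle_d.

Candidates in the side view, by description:
- (285,205): smallest, so a.
- (272,252): b.
- (293,148): c.
- (282,165): d.
- (319,142): blue, the decoy for c.
- (273,305): blue-lidded jar, not a bottle.

Next I measure these and check the choice in a crop.

```bash
cat > h.py <<'E'
from cell import *
import cv2,numpy as np
from scipy.spatial.transform import Rotation as R
def cloud(n,d,u,v):
    c=calibration(n);z=d[v,u]
    p=np.stack([(u-c["cx"])/c["fx"]*z,(v-c["cy"])/c["fy"]*z,z],-1)
    return R.from_euler('xyz',c["rotation"],degrees=True).apply(p)+c["origin"]
def plane(n,u,v,h):
    c=calibration(n)
    r=R.from_euler('xyz',c["rotation"],degrees=True).apply([(u-c["cx"])/c["fx"],(v-c["cy"])/c["fy"],1])
    return c["origin"]+r*(h-c["origin"][2])/r[2]
E
python3 - <<'E'
from h import *
for n in("side","scene"):
    f=np.load(n+"0.npz");im,d=f["im"],f["d"]
    v,u=np.nonzero(d>0);P=cloud(n,d,u,v);C=im[v,u].astype(int)
    H=np.zeros(d.shape);H[v,u]=P[:,2]
    X=np.zeros(d.shape+(3,));X[v,u]=P
    m=((H>.012)&(H<.16)&(X[...,0]>.25)&(X[...,0]<.85)&(abs(X[...,1])<.45)).astype(np.uint8)
    k,lab,st,ce=cv2.connectedComponentsWithStats(m)
    for i in range(1,k):
        if st[i,4]<60: continue
        q=X[lab==i]
        print(n,st[i],q.min(0).round(3),q.max(0).round(3),"med",np.median(q,0).round(3),"top",q[q[:,2]>q[:,2].max()-.012].mean(0).round(3),im[lab==i].mean(0).round())
    hsv=cv2.cvtColor(im,cv2.COLOR_RGB2HSV)
    t=cv2.inRange(hsv,(6,110,70),(19,255,255))
    t&=cv2.inRange(X,(.3,-.3,-.02),(.85,.4,.04))
    t=cv2.morphologyEx(t,cv2.MORPH_CLOSE,np.ones((9,9)))
    cs,_=cv2.findContours(t,0,2);c=max(cs,key=cv2.contourArea)
    b=cv2.boxPoints(cv2.minAreaRect(c));ap=cv2.approxPolyDP(cv2.convexHull(c),6,True)[:,0]
    print("tray",cv2.contourArea(c),[(tuple(p),plane(n,*p,.014)[:2].round(3).tolist()) for p in ap])
im=np.load("side0.npz")["im"][100:330,230:350]
cv2.imwrite("pics/crop.png",cv2.resize(im[:,:,::-1],None,fx=2.5,fy=2.5,interpolation=2))
E
```

```text
side [218  89  21  51 701] [ 0.633 -0.373  0.012] [ 0.7   -0.305  0.16 ] med [ 0.662 -0.324  0.073] top [ 0.665 -0.339  0.155] [84. 78. 66.]
side [185 118  23  11 195] [ 0.761 -0.449  0.012] [ 0.843 -0.377  0.024] med [ 0.799 -0.407  0.019] top [ 0.8   -0.409  0.019] [160. 161.  75.]
side [312 118  14  38 364] [ 0.355 -0.267  0.012] [ 0.392 -0.242  0.125] med [ 0.373 -0.252  0.06 ] top [ 0.373 -0.26   0.119] [45. 61. 79.]
side [ 272  125   34   91 1326] [ 0.418 -0.394  0.012] [0.487 0.07  0.15 ] med [ 0.451 -0.067  0.062] top [ 0.464 -0.076  0.144] [65. 63. 52.]
side [196 154  44  55 343] [ 0.585 -0.21   0.012] [0.672 0.07  0.019] med [ 0.628 -0.053  0.014] top [ 0.628 -0.053  0.014] [131.  92.  46.]
side [ 153  214   56   61 2196] [0.601 0.117 0.012] [0.679 0.295 0.054] med [0.632 0.23  0.033] top [0.639 0.195 0.049] [101. 108.  41.]
side [264 226  15  43 500] [0.433 0.221 0.012] [0.462 0.247 0.105] med [0.446 0.239 0.056] top [0.447 0.233 0.1  ] [69. 68. 57.]
side [ 89 229  16  16  92] [0.82  0.185 0.012] [0.85  0.236 0.014] med [0.838 0.212 0.013] top [0.837 0.212 0.013] [136. 133
[... 1794 characters left out ...]
673 -0.034  0.018] med [ 0.664 -0.126  0.014] top [ 0.662 -0.116  0.014] [117.  73.  33.]
scene [387 216  21  22 335] [0.409 0.332 0.012] [0.452 0.373 0.054] med [0.439 0.353 0.047] top [0.431 0.353 0.049] [67. 85. 99.]
scene [ 265  241   81   58 2465] [0.599 0.117 0.012] [0.681 0.294 0.054] med [0.651 0.21  0.033] top [0.643 0.186 0.049] [89. 95. 32.]
scene [260 337  13  19  75] [0.818 0.196 0.012] [0.85  0.228 0.015] med [0.834 0.212 0.013] top [0.835 0.212 0.013] [119. 115.  96.]
tray 2544.0 [((np.int32(154), np.int32(205)), [0.668, -0.207]), ((np.int32(170), np.int32(187)), [0.6, -0.207]), ((np.int32(262), np.int32(227)), [0.587, 0.064]), ((np.int32(243), np.int32(248)), [0.662, 0.054])]
```

View pics/crop.png

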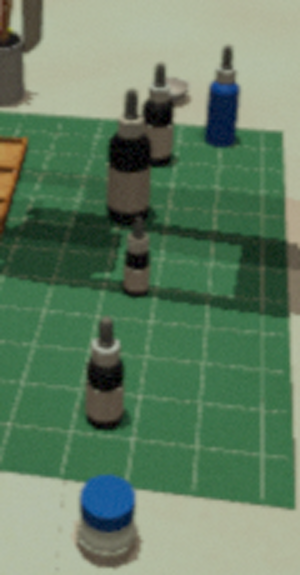

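The crop shows a at its (137,265), b (105,390), c (157,125), d (130,165) and the blue decoy at (222,105), so the choice stands. Next I fit circles and the tray rectangle.

```bash
python3 - <<'E'
from h import *
from scipy.optimize import least_squares
A=[];T=[]
for n in("side","scene"):
    f=np.load(n+"0.npz");im,d=f["im"],f["d"]
    v,u=np.nonzero(d>0);P=cloud(n,d,u,v);A.append(P)
    hs=cv2.cvtColor(im,cv2.COLOR_RGB2HSV)[v,u]
    m=(hs[:,0]>5)&(hs[:,0]<20)&(hs[:,1]>110)&(hs[:,2]>60)&(P[:,0]>.56)&(P[:,0]<.7)&(P[:,1]>-.23)&(P[:,1]<.1)&(P[:,2]<.03)
    q=P[m,:2];T.append(q)
    print("tray",n,len(q),cv2.minAreaRect(q.astype(np.float32)))
print("tray both",cv2.minAreaRect(np.vstack(T).astype(np.float32)))
g=dict(a=(.442,.056,.012,.044),b=(.447,.232,.015,.056),d=(.465,-.072,.0225,.086),c=(.455,-.19,.0185,.07),decoy=(.373,-.265,.0185,.07))
for k,(x,y,r,h) in g.items():
  for lab,P in(("side",A[0]),("scene",A[1]),("both",np.vstack(A))):
    c=np.array([x,y])
    for _ in range(3):
        q=P[(np.hypot(*(P[:,:2]-c).T)<r+.012)&(P[:,2]>.012)&(P[:,2]<h)]
        if len(q)<15: break
        s=least_squares(lambda p:np.hypot(q[:,0]-p[0],q[:,1]-p[1])-r,c,loss='soft_l1',f_scale=.002);c=s.x
    print(k,lab,len(q),c.round(4))
E
```

```text
tray side 1519 ((0.6279793381690979, -0.07035942375659943), (0.07164905965328217, 0.27988356351852417), 3.4039430618286133)
tray scene 2458 ((0.6259373426437378, -0.07569137215614319), (0.08151509612798691, 0.28418484330177307), 4.164045810699463)
tray both ((0.6258170008659363, -0.07403814792633057), (0.08151509612798691, 0.2875000536441803), 4.164045810699463)
a side 120 [0.4409 0.055 ]
a scene 73 [0.4398 0.0554]
a both 193 [0.4404 0.0551]
b side 248 [0.4477 0.2298]
b scene 137 [0.4468 0.2301]
b both 385 [0.4473 0.2298]
d side 425 [ 0.4647 -0.0798]
d scene 256 [ 0.4635 -0.0794]
d both 681 [ 0.4643 -0.0798]
c side 189 [ 0.446  -0.2036]
c scene 3 [ 0.455 -0.19 ]
c both 192 [ 0.4459 -0.2035]
decoy side 219 [ 0.3732 -0.2642]
decoy scene 133 [ 0.3718 -0.2642]
decoy both 352 [ 0.3725 -0.2642]
```

```bash
python3 -m handwheel '[[[-20,-34,0],0],[[-20,-34,0],0],[[-20,-34,0],0],[[-20,-33,0],0],[[0,0,0],0],[[0,0,0],0],[[0,0,0],0]]' 100; python3 - <<'E'
from h import *
s=sense();print(s["tool_pos"],s["tool_rot"])
im,d=get_image("wrist");cv2.imwrite("pics/w1.png",im[:,:,::-1])
E
```

```text
t: 0.8
tool_pos: [0.4656, -0.0797, 0.2188]
tool_rot: [180.0, -0.0, 90.0]
force: [0.1, -0.6, 0.3]
gripper_width: 0.998
grip_force: 0.0
[ 0.46560745 -0.07971663  0.21876293] [ 1.79968942e+02 -1.04525144e-02  9.00039803e+01]
```

View pics/w1.png

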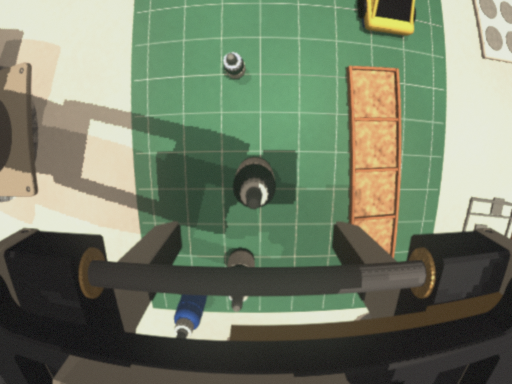

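The wrist view shows d's top at (255,190), midway between the fingers, with the tray at (375,140), c at (238,270) and the decoy at (188,310). I descend on d.

```bash
python3 -m handwheel '[[[0,-1,40],0],[[0,0,40],0],[[0,0,30],0],[[0,0,20],0],[[0,0,12],0],[[0,0,9],0],[[0,0,0],0],[[0,0,0],0]]'; python3 -m handwheel '[[[0,0,0],0],[[0,0,0],0],[[0,0,0],0],[[0,0,0],0],[[0,0,0],0],[[0,0,0],0],[[0,0,0],0],[[0,0,0],0]]' 0
```

```text
t: 1.65
tool_pos: [0.4648, -0.0801, 0.0685]
tool_rot: [179.9, 0.0, 90.0]
force: [-0.1, 0.6, -0.3]
gripper_width: 1.001
grip_force: 0.0
t: 2.45
tool_pos: [0.4639, -0.08, 0.0676]
tool_rot: [-180.0, 0.0, 90.0]
force: [-0.4, -0.6, 0.5]
gripper_width: 0.478
grip_force: 30.0
```

```bash
python3 -m handwheel '[[[0,0,-10],0],[[0,0,-20],0],[[0,0,-30],0],[[0,0,-20],0],[[0,0,0],0],[[0,0,0],0]]'; python3 - <<'E'
from h import *
for n in("scene","side"):
    im,d=get_image(n);cv2.imwrite(f"pics/{n}1.png",im[:,:,::-1])
    v,u=np.nonzero(d>0);P=cloud(n,d,u,v)
    hs=cv2.cvtColor(im,cv2.COLOR_RGB2HSV)[v,u]
    m=(hs[:,0]>5)&(hs[:,0]<20)&(hs[:,1]>130)&(hs[:,2]>60)&(P[:,0]>.57)&(P[:,0]<.69)&(P[:,1]>-.225)&(P[:,1]<.09)&(P[:,2]<.03)
    M=np.zeros(d.shape,np.uint8);M[v[m],u[m]]=255
    M=cv2.morphologyEx(M,cv2.MORPH_CLOSE,np.ones((7,7)));cs,_=cv2.findContours(M,0,1);c=max(cs,key=cv2.contourArea)[:,0]
    q=np.array([plane(n,*p,.012)[:2] for p in c],np.float32)
    print(n,cv2.minAreaRect(q))
    r=cv2.fitLine(q,cv2.DIST_HUBER,0,.01,.01).ravel();print(r, np.percentile(q@r[:2],[2,98]))
E
```

```text
t: 3.05
tool_pos: [0.4641, -0.08, 0.1476]
tool_rot: [180.0, 0.0, 90.0]
force: [-0.8, 0.2, -2.5]
gripper_width: 0.481
grip_force: 30.0
scene ((0.6293766498565674, -0.07204990088939667), (0.07744921743869781, 0.2762785851955414), 3.400599718093872)
[ 0.06833643 -0.9976623   0.6379321  -0.05346993] [-0.0228855   0.25231549]
side ((0.626630425453186, -0.06667366623878479), (0.07437147200107574, 0.28845885396003723), 3.4700117111206055)
[ 0.06943305 -0.9975866   0.6252663  -0.05427051] [-0.03360292  0.25310511]
```

View pics/scene1.png

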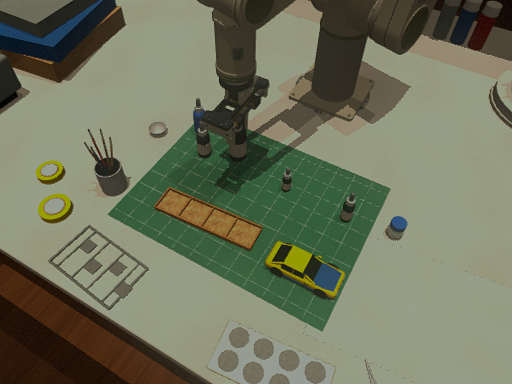

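The scene view shows d held clear at (238,140) and the tray empty at (208,218). I carry d to bay_1 at (0.634,-0.172).

```bash
python3 -m handwheel '[[[-8,15,0],0],[[-16,30,0],0],[[-20,37,0],0],[[-20,37,0],0],[[-16,30,0],0],[[-12,21,0],0],[[0,0,0],0],[[0,0,0],0]]';python3 -m handwheel '[[[0,0,15],0],[[0,0,25],0],[[0,0,15],0],[[0,0,8],0],[[0,0,4],0],[[0,0,0],0],[[0,0,0],0]]'; python3 - <<'E'
from h import *
for n in("side","scene"):
    im,d=get_image(n);cv2.imwrite(f"pics/{n}2.png",cv2.resize(im[90:270,120:320,::-1],None,fx=2,fy=2))
a,b=[cv2.imread(f"pics/{n}2.png") for n in("side","scene")]
cv2.imwrite("pics/p2.png",np.hstack([a,b]))
E
```

```text
t: 3.95
tool_pos: [0.6328, -0.1716, 0.1452]
tool_rot: [-179.8, -0.1, 90.0]
force: [-0.5, 0.3, -2.7]
gripper_width: 0.477
grip_force: 30.0
t: 4.65
tool_pos: [0.6346, -0.1722, 0.0817]
tool_rot: [179.9, 0.0, 90.0]
force: [0.6, -0.7, -2.0]
gripper_width: 0.478
grip_force: 30.0
```

View pics/p2.png

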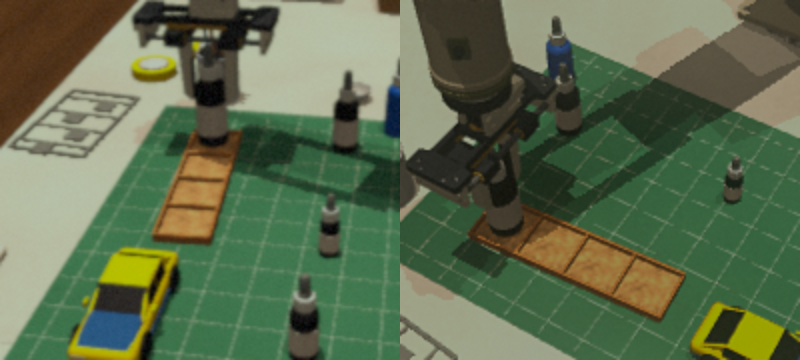

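d is over the end bay in both panels (side (212,135), scene (507,225)) and inside its walls, so I lower it gently until contact.

```bash
python3 -m handwheel '[[[0,0,2],0],[[0,0,2],0],[[0,0,1],0],[[0,0,1],0],[[0,0,0],0],[[0,0,0],0]]'; python3 -m handwheel '[[[0,0,1],0],[[0,0,0],0],[[0,0,0],0]]';python3 -m handwheel '[[[0,0,1],0],[[0,0,0],0],[[0,0,0],0]]'
```

```text
t: 5.35
tool_pos: [0.634, -0.172, 0.0746]
tool_rot: [-180.0, -0.0, 90.0]
force: [-0.7, 0.1, -2.0]
gripper_width: 0.479
grip_force: 30.0
t: 5.65
tool_pos: [0.6341, -0.172, 0.0737]
tool_rot: [180.0, 0.0, 90.0]
force: [0.6, 0.0, -1.5]
gripper_width: 0.475
grip_force: 30.0
t: 5.95
tool_pos: [0.6342, -0.1721, 0.0736]
tool_rot: [180.0, 0.0, 90.0]
force: [-2.8, 1.1, 6.1]
gripper_width: 0.476
grip_force: 30.0
```

```bash
python3 -m handwheel '[[[0,0,0],0],[[0,0,0],0],[[0,0,0],0],[[0,0,0],0],[[0,0,0],0],[[0,0,0],0]]' 100; python3 -m handwheel '[[[0,0,-10],0],[[0,0,-30],0],[[0,0,-40],0],[[0,0,-40],0],[[0,0,-10],0],[[0,0,0],0]]'; python3 -m handwheel '[[[-5,-28,0],0],[[-7,-40,0],0],[[-7,-40,0],0],[[-7,-40,0],0],[[-5,-40,0],0],[[0,0,0],0],[[0,0,0],0],[[0,0,0],0]]'; python3 - <<'E'
from h import *
s=sense();print(s["tool_pos"])
im,d=get_image("wrist");cv2.imwrite("pics/w3.png",im[:,:,::-1])
im,d=get_image("side");u,v=np.meshgrid(range(512),range(384));P=cloud("side",d,u.ravel(),v.ravel())
q=P[(np.hypot(P[:,0]-.634,P[:,1]+.172)<.04)&(P[:,2]>.03)];print(q.max(0),q.min(0),len(q))
E
```

```text
t: 6.55
tool_pos: [0.634, -0.172, 0.0726]
tool_rot: [-180.0, -0.0, 90.0]
force: [0.4, 0.0, -0.1]
gripper_width: 0.945
grip_force: 0.0
t: 7.15
tool_pos: [0.6358, -0.1726, 0.2067]
tool_rot: [179.7, 0.1, 90.0]
force: [-0.5, 0.0, -0.6]
gripper_width: 0.997
grip_force: 0.0
t: 7.95
tool_pos: [0.4465, -0.2028, 0.202]
tool_rot: [-180.0, -0.0, 90.0]
force: [0.5, 0.3, 0.5]
gripper_width: 0.999
grip_force: 0.0
[ 0.44645447 -0.20280491  0.20203873]
[ 0.65677196 -0.14606194  0.15430763] [ 0.61181488 -0.1790832   0.03002259] 526
```

View pics/w3.png

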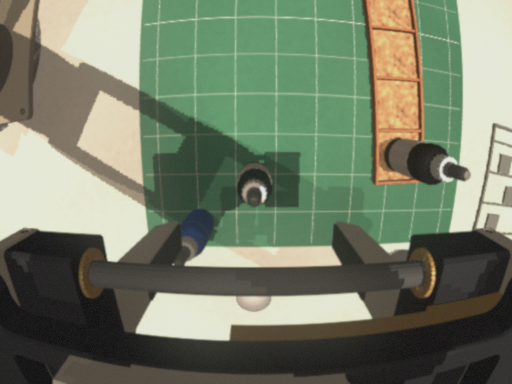

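d stands in bay_1 (its cap is at (432,162), top z 0.154), c is centred at (255,185), and the decoy at (198,232) is clear of the left finger. I grasp c.

```bash
python3 -m handwheel '[[[-1,0,25],0],[[0,0,40],0],[[0,0,40],0],[[0,0,25],0],[[0,0,17],0],[[0,0,10],0],[[0,0,0],0],[[0,0,0],0]]'; python3 -m handwheel '[[[0,0,0],0],[[0,0,0],0],[[0,0,0],0],[[0,0,0],0],[[0,0,0],0],[[0,0,0],0],[[0,0,0],0],[[0,0,0],0]]' 0;  python3 -m handwheel '[[[0,0,-10],0],[[0,0,-20],0],[[0,0,-30],0],[[0,0,-20],0],[[0,0,0],0],[[0,0,0],0]]'
```

```text
t: 8.85
tool_pos: [0.4468, -0.2041, 0.0463]
tool_rot: [180.0, 0.0, 90.0]
force: [0.9, 0.7, 0.1]
gripper_width: 0.998
grip_force: 0.0
t: 9.65
tool_pos: [0.4458, -0.2039, 0.0455]
tool_rot: [-180.0, -0.0, 90.0]
force: [0.7, 0.2, -0.6]
gripper_width: 0.396
grip_force: 29.8
t: 10.25
tool_pos: [0.4462, -0.204, 0.1258]
tool_rot: [180.0, 0.0, 90.0]
force: [-0.2, 0.5, -2.1]
gripper_width: 0.397
grip_force: 29.8
```

```bash
python3 -m handwheel '[[[15,0,0],0],[[30,0,0],0],[[30,10,0],0],[[20,25,0],0],[[5,38,0],0],[[0,40,0],0],[[0,40,0],0],[[0,31,0],0]]'; python3 -m handwheel '[[[0,0,0],0],[[0,0,0],0],[[0,0,15],0],[[0,0,25],0],[[0,0,18],0],[[0,0,8],0],[[0,0,0],0],[[0,0,0],0]]'; python3 - <<'E'
from h import *
for n in("side","scene"):
    im,d=get_image(n);cv2.imwrite(f"pics/{n}2.png",cv2.resize(im[90:270,120:320,::-1],None,fx=2,fy=2))
a,b=[cv2.imread(f"pics/{n}2.png") for n in("side","scene")]
cv2.imwrite("pics/p4.png",np.hstack([a,b]))
E
```

```text
t: 11.05
tool_pos: [0.6306, -0.1022, 0.1233]
tool_rot: [-179.8, -0.1, 90.0]
force: [0.2, 0.4, -1.6]
gripper_width: 0.391
grip_force: 29.8
t: 11.85
tool_pos: [0.6299, -0.1041, 0.0602]
tool_rot: [180.0, 0.0, 90.0]
force: [-0.2, -0.9, -1.0]
gripper_width: 0.394
grip_force: 29.8
```

View pics/p4.png

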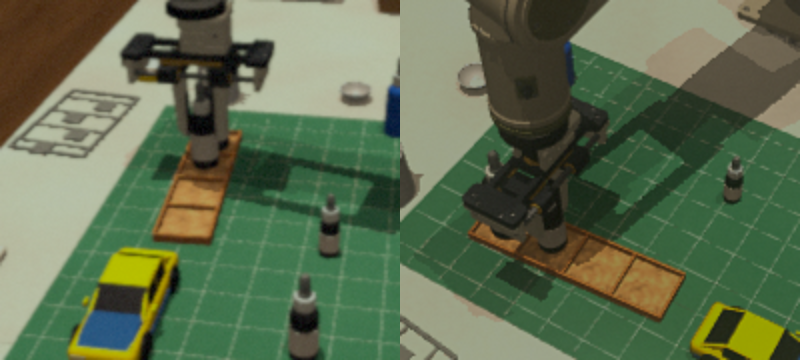

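c hovers over the second bay in both panels ((205,160) and (552,240)). I lower it the last 9 mm, release it and go to b.

```bash
python3 -m handwheel '[[[0,0,3],0],[[0,0,2],0],[[0,0,1],0],[[0,0,1],0],[[0,0,0],0],[[0,0,0],0]]'; python3 -m handwheel '[[[0,0,1],0],[[0,0,0],0],[[0,0,0],0]]';python3 -m handwheel '[[[0,0,1],0],[[0,0,0],0],[[0,0,0],0]]'
```

```text
t: 12.55
tool_pos: [0.63, -0.104, 0.0526]
tool_rot: [-180.0, 0.0, 90.0]
force: [0.5, 0.2, -1.1]
gripper_width: 0.392
grip_force: 29.8
t: 12.85
tool_pos: [0.63, -0.104, 0.0516]
tool_rot: [-180.0, 0.0, 90.0]
force: [0.8, -0.6, -1.0]
gripper_width: 0.395
grip_force: 29.8
t: 13.15
tool_pos: [0.6302, -0.1041, 0.0515]
tool_rot: [180.0, 0.0, 90.0]
force: [-3.5, 0.0, 5.4]
gripper_width: 0.397
grip_force: 29.9
```

```bash
python3 -m handwheel '[[[0,0,0],0],[[0,0,0],0],[[0,0,0],0],[[0,0,0],0],[[0,0,0],0],[[0,0,0],0],[[0,0,0],0]]' 100; python3 -m handwheel '[[[0,0,-10],0],[[0,0,-30],0],[[0,0,-40],0],[[0,0,-40],0],[[0,0,-20],0],[[0,0,0],0]]'; python3 -m handwheel '[[[18,-9,0],0],[[34,-18,0],0],[[34,-18,0],0],[[34,-18,0],0],[[34,-19,0],0],[[34,-19,0],0],[[34,-19,0],0],[[34,-19,0],0]]';  python3 -m handwheel '[[[34,-19,0],0],[[28,-15,0],0],[[16,-10,0],0],[[0,0,0],0],[[0,0,0],0],[[0,0,0],0]]'; python3 - <<'E'
from h import *
s=sense();print(s["tool_pos"])
im,d=get_image("wrist");cv2.imwrite("pics/w5.png",im[:,:,::-1])
E
```

```text
t: 13.85
tool_pos: [0.63, -0.104, 0.0506]
tool_rot: [-180.0, -0.0, 90.0]
force: [0.4, 0.2, 0.3]
gripper_width: 0.949
grip_force: 0.0
t: 14.45
tool_pos: [0.6327, -0.1046, 0.1967]
tool_rot: [179.5, 0.1, 90.0]
force: [-0.6, -0.4, -0.2]
gripper_width: 0.997
grip_force: 0.0
t: 15.25
tool_pos: [0.4893, 0.1531, 0.1894]
tool_rot: [-179.9, 0.0, 90.0]
force: [0.0, 0.9, 0.1]
gripper_width: 0.999
grip_force: 0.0
t: 15.85
tool_pos: [0.4472, 0.2292, 0.1901]
tool_rot: [-180.0, 0.0, 90.0]
force: [-0.1, -0.6, -0.6]
gripper_width: 1.001
grip_force: 0.0
[0.44720556 0.22915521 0.19012307]
```

View pics/w5.png

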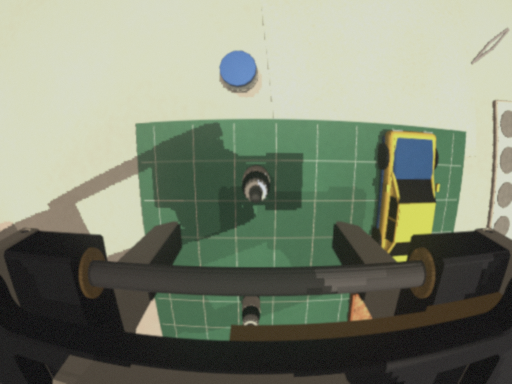

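b is centred at (257,185) between the fingers, and the car at (412,195) is well away. I grasp b and carry it to bay_3.

```bash
python3 -m handwheel '[[[0,0,25],0],[[0,0,40],0],[[0,0,40],0],[[0,0,30],0],[[0,0,17],0],[[0,0,10],0],[[0,0,0],0],[[0,0,0],0]]'; python3 -m handwheel '[[[0,0,0],0],[[0,0,0],0],[[0,0,0],0],[[0,0,0],0],[[0,0,0],0],[[0,0,0],0],[[0,0,0],0],[[0,0,0],0]]' 0;  python3 -m handwheel '[[[0,0,-10],0],[[0,0,-20],0],[[0,0,-40],0],[[0,0,-35],0],[[0,0,-15],0],[[0,0,0],0],[[0,0,0],0]]'
```

```text
t: 16.7
tool_pos: [0.4479, 0.2299, 0.0295]
tool_rot: [179.9, -0.0, 90.0]
force: [0.7, 0.3, 0.2]
gripper_width: 1.0
grip_force: 0.0
t: 17.5
tool_pos: [0.447, 0.23, 0.0286]
tool_rot: [-180.0, 0.0, 90.0]
force: [0.5, 1.0, -0.1]
gripper_width: 0.36
grip_force: 0.0
t: 18.2
tool_pos: [0.4465, 0.2298, 0.1476]
tool_rot: [-179.9, 0.0, 90.0]
force: [-0.5, -0.2, -1.4]
gripper_width: 0.313
grip_force: 30.0
```

The fingers finished closing just as the lift began, so I check that b is held and how high its foot sits.

```bash
python3 - <<'E'
from h import *
s=sense();print(s["tool_pos"],s["gripper_width"])
im,d=get_image("side");cv2.imwrite("pics/s6.png",cv2.resize(im[120:320,180:380,::-1],None,fx=2.5,fy=2.5))
u,v=np.meshgrid(range(512),range(384));P=cloud("side",d,u.ravel(),v.ravel())
q=P[(np.hypot(P[:,0]-.447,P[:,1]-.23)<.02)&(P[:,2]>.03)];print(q.min(0),q.max(0),len(q))
E
```

```text
[0.4465356  0.22983073 0.14757645] 0.3127492864507098
[0.42853121 0.22039424 0.11693398] [0.46532384 0.24988658 0.30500993] 868
```

View pics/s6.png

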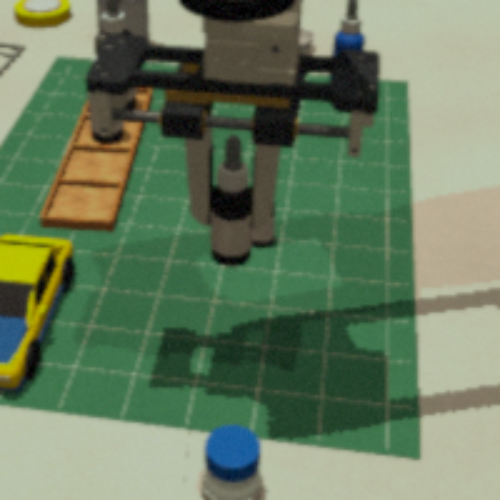

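b is held upright (foot at (232,258), about z 0.117). I carry it on.

```bash
python3 -m handwheel '[[[-16,10,0],0],[[-30,20,0],0],[[-36,25,0],0],[[-36,25,0],0],[[-36,25,0],0],[[-36,25,0],0],[[-36,25,0],0],[[-24,15,0],0]]'; python3 -m handwheel '[[[-16,9,0],0],[[0,0,0],0],[[0,0,0],0],[[0,0,20],0],[[0,0,40],0],[[0,0,30],0],[[0,0,10],0],[[0,0,0],0]]'; python3 -m handwheel '[[[0,0,3],0],[[0,0,2],0],[[0,0,0],0],[[0,0,0],0]]'; python3 - <<'E'
from h import *
for n in("side","scene"):
    im,d=get_image(n);cv2.imwrite(f"pics/{n}2.png",cv2.resize(im[90:270,120:320,::-1],None,fx=2,fy=2))
a,b=[cv2.imread(f"pics/{n}2.png") for n in("side","scene")]
cv2.imwrite("pics/p7.png",np.hstack([a,b]))
E
```

```text
t: 19.05
tool_pos: [0.6167, -0.0226, 0.1454]
tool_rot: [-179.8, 0.0, 89.9]
force: [-0.2, 0.1, -0.3]
gripper_width: 0.316
grip_force: 30.0
t: 19.85
tool_pos: [0.6239, -0.0345, 0.0467]
tool_rot: [-179.8, -0.0, 90.1]
force: [-0.3, -0.4, 0.1]
gripper_width: 0.318
grip_force: 30.0
t: 20.25
tool_pos: [0.6267, -0.0361, 0.0447]
tool_rot: [179.9, 0.0, 90.0]
force: [0.6, -0.1, -1.7]
gripper_width: 0.315
grip_force: 30.0
```

View pics/p7.png

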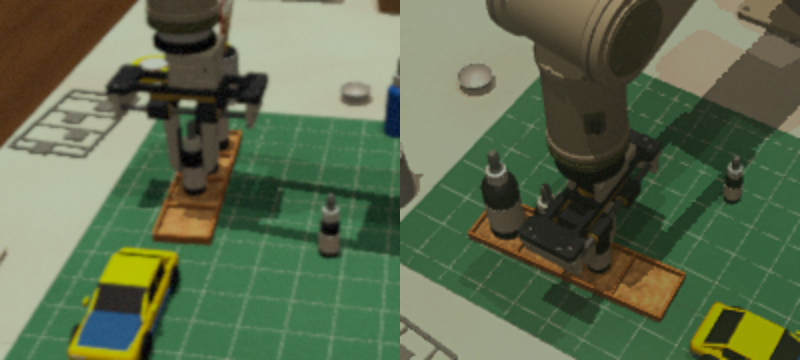

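b hovers over the third bay ((193,187) in the side panel, (600,260) in the scene panel), and c and d stand. I feel for contact in 1 to 2 mm steps.

```bash
python3 -m handwheel '[[[0,0,2],0],[[0,0,2],0],[[0,0,1],0],[[0,0,1],0],[[0,0,0],0],[[0,0,0],0]]'; for i in 1; do python3 -m handwheel '[[[0,0,1],0],[[0,0,0],0],[[0,0,0],0]]'; python3 -m handwheel '[[[0,0,1],0],[[0,0,0],0],[[0,0,0],0]]'; done
```

```text
t: 20.95
tool_pos: [0.626, -0.036, 0.0376]
tool_rot: [-180.0, 0.0, 90.0]
force: [-0.1, 0.1, -1.0]
gripper_width: 0.315
grip_force: 30.0
t: 21.25
tool_pos: [0.6262, -0.036, 0.0373]
tool_rot: [180.0, 0.0, 90.0]
force: [-3.6, -0.1, 6.2]
gripper_width: 0.315
grip_force: 30.0
t: 21.55
tool_pos: [0.6262, -0.036, 0.0373]
tool_rot: [180.0, 0.0, 90.0]
force: [-7.5, 1.4, 12.0]
gripper_width: 0.312
grip_force: 30.0
```

```bash
python3 -m handwheel '[[[0,0,-1],0],[[0,0,0],0],[[0,0,0],0]]'; python3 -m handwheel '[[[0,0,0],0],[[0,0,0],0],[[0,0,0],0],[[0,0,0],0],[[0,0,0],0],[[0,0,0],0],[[0,0,0],0],[[0,0,0],0]]' 100; python3 -m handwheel '[[[0,0,-10],0],[[0,0,-30],0],[[0,0,-40],0],[[0,0,-40],0],[[0,0,-20],0],[[0,0,0],0]]'; python3 -m handwheel '[[[10,-18,0],0],[[16,-34,0],0],[[18,-37,0],0],[[18,-37,0],0],[[17,-35,0],0],[[12,-24,0],0],[[0,0,0],0],[[0,0,0],0]]'; python3 - <<'E'
from h import *
s=sense();print(s["tool_pos"])
im,d=get_image("wrist");cv2.imwrite("pics/w8.png",im[:,:,::-1])
E
```

```text
t: 21.85
tool_pos: [0.6263, -0.036, 0.0373]
tool_rot: [180.0, 0.0, 90.0]
force: [-2.5, -0.2, 7.3]
gripper_width: 0.318
grip_force: 30.0
t: 22.65
tool_pos: [0.626, -0.036, 0.0366]
tool_rot: [-180.0, 0.0, 90.0]
force: [-0.6, 0.3, -0.4]
gripper_width: 0.954
grip_force: 0.0
t: 23.25
tool_pos: [0.6288, -0.0364, 0.1826]
tool_rot: [179.5, 0.1, 90.0]
force: [-0.1, -0.3, 0.1]
gripper_width: 0.999
grip_force: 0.0
t: 24.05
tool_pos: [0.4407, 0.0551, 0.1761]
tool_rot: [-180.0, 0.0, 90.0]
force: [0.8, -0.0, -0.3]
gripper_width: 1.003
grip_force: 0.0
[0.44068148 0.05512189 0.17611613]
```

View pics/w8.png

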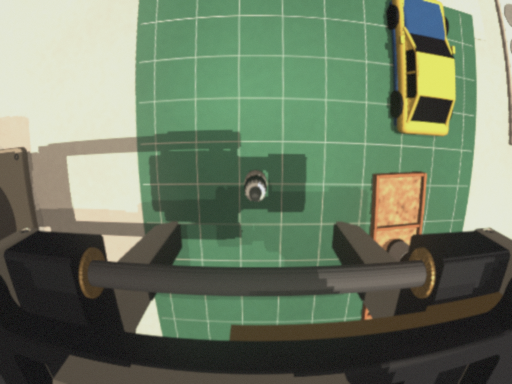

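a is centred at (257,185). I grasp it with extra closing time this time, then lift it.

```bash
python3 -m handwheel '[[[0,0,25],0],[[0,0,40],0],[[0,0,40],0],[[0,0,30],0],[[0,0,16],0],[[0,0,9],0],[[0,0,0],0],[[0,0,0],0]]'; python3 -m handwheel '[[[0,0,0],0],[[0,0,0],0],[[0,0,0],0],[[0,0,0],0],[[0,0,0],0],[[0,0,0],0],[[0,0,0],0],[[0,0,0],0]]' 0;  python3 -m handwheel '[[[0,0,0],0],[[0,0,0],0],[[0,0,0],0],[[0,0,0],0],[[0,0,0],0],[[0,0,0],0]]'; python3 -m handwheel '[[[0,0,-10],0],[[0,0,-20],0],[[0,0,-30],0],[[0,0,-15],0],[[0,0,0],0],[[0,0,0],0],[[0,0,0],0]]'
```

```text
t: 24.9
tool_pos: [0.4419, 0.0548, 0.0173]
tool_rot: [180.0, 0.0, 90.0]
force: [1.5, 0.2, -0.1]
gripper_width: 0.999
grip_force: 0.0
t: 25.7
tool_pos: [0.441, 0.055, 0.0166]
tool_rot: [-180.0, 0.0, 90.0]
force: [0.5, 0.1, -0.2]
gripper_width: 0.358
grip_force: 0.0
t: 26.3
tool_pos: [0.441, 0.055, 0.0166]
tool_rot: [-180.0, 0.0, 90.0]
force: [0.9, -0.7, -1.4]
gripper_width: 0.255
grip_force: 30.0
t: 27.0
tool_pos: [0.4401, 0.055, 0.0905]
tool_rot: [-179.9, 0.0, 90.0]
force: [0.3, 1.0, -0.6]
gripper_width: 0.25
grip_force: 30.0
```

```bash
python3 -m handwheel '[[[-3,18,0],0],[[-4,34,0],0],[[-5,38,0],0],[[-5,38,0],0],[[-4,34,0],0],[[-2,20,0],0],[[0,0,0],0],[[0,0,0],0]]'; python3 -m handwheel '[[[0,0,12],0],[[0,0,20],0],[[0,0,18],0],[[0,0,10],0],[[0,0,0],0],[[0,0,0],0]]'; python3 - <<'E'
from h import *
for n in("side","scene"):
    im,d=get_image(n);cv2.imwrite(f"pics/{n}2.png",cv2.resize(im[90:270,120:320,::-1],None,fx=2,fy=2))
a,b=[cv2.imread(f"pics/{n}2.png") for n in("side","scene")]
cv2.imwrite("pics/p9.png",np.hstack([a,b]))
E
```

```text
t: 27.8
tool_pos: [0.6217, 0.0321, 0.0898]
tool_rot: [-179.8, -0.0, 90.0]
force: [0.1, 0.5, -1.5]
gripper_width: 0.252
grip_force: 30.0
t: 28.4
tool_pos: [0.6227, 0.0321, 0.0318]
tool_rot: [-180.0, -0.0, 90.0]
force: [0.2, 0.6, 0.4]
gripper_width: 0.251
grip_force: 30.0
```

View pics/p9.png

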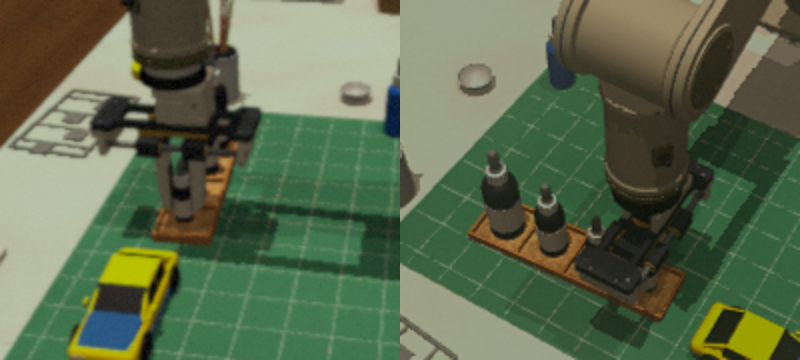

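a hovers over the bay by the car ((183,215) side, (648,285) scene), and b, c and d stand. I lower it.

```bash
python3 -m handwheel '[[[0,0,3],0],[[0,0,2],0],[[0,0,1],0],[[0,0,1],0],[[0,0,0],0],[[0,0,0],0]]'; python3 -m handwheel '[[[0,0,1],0],[[0,0,0],0],[[0,0,0],0]]'; python3 -m handwheel '[[[0,0,1],0],[[0,0,0],0],[[0,0,0],0]]'
```

```text
t: 29.1
tool_pos: [0.623, 0.032, 0.0246]
tool_rot: [-180.0, -0.0, 90.0]
force: [0.5, -0.4, 0.7]
gripper_width: 0.254
grip_force: 30.0
t: 29.4
tool_pos: [0.623, 0.032, 0.0236]
tool_rot: [-180.0, 0.0, 90.0]
force: [0.4, 0.2, -0.5]
gripper_width: 0.254
grip_force: 30.0
t: 29.7
tool_pos: [0.623, 0.032, 0.0226]
tool_rot: [180.0, 0.0, 90.0]
force: [0.2, -0.6, -0.2]
gripper_width: 0.252
grip_force: 30.0
```

```bash
python3 -m handwheel '[[[0,0,1],0],[[0,0,0],0],[[0,0,0],0]]'
```

```text
t: 30.0
tool_pos: [0.6231, 0.032, 0.0226]
tool_rot: [180.0, 0.0, 90.0]
force: [-3.2, -0.8, 7.6]
gripper_width: 0.251
grip_force: 30.0
```

Contact. I release it, retreat up and back, and check everything.

```bash
python3 -m handwheel '[[[0,0,-1],0],[[0,0,0],0],[[0,0,0],0],[[0,0,0],0],[[0,0,0],0],[[0,0,0],0],[[0,0,0],0],[[0,0,0],0]]' 100; python3 -m handwheel '[[[0,0,-10],0],[[0,0,-30],0],[[0,0,-40],0],[[0,0,-45],0],[[0,0,-45],0],[[0,0,-20],0],[[0,0,0],0]]'; python3 -m handwheel '[[[0,-20,0],0],[[0,-40,0],0],[[0,-40,0],0],[[0,-40,0],0],[[0,-30,0],0],[[0,0,0],0],[[0,0,0],0],[[0,0,0],0]]'; python3 - <<'E'
from h import *
from scipy.optimize import least_squares
A=[]
for n in("side","scene"):
    im,d=get_image(n);cv2.imwrite(f"pics/{n}2.png",cv2.resize(im[90:310,120:360,::-1],None,fx=1.66,fy=1.66))
    v,u=np.nonzero(d>0);A.append(cloud(n,d,u,v))
a,b=[cv2.imread(f"pics/{n}2.png") for n in("side","scene")]
cv2.imwrite("pics/p10.png",np.hstack([a,b]))
P=np.vstack(A)
for k,x,y,r,h in(("d",.634,-.172,.0225,.086),("c",.63,-.104,.0185,.07),("b",.626,-.036,.015,.056),("a",.622,.032,.012,.044)):
    for lo,hi in((.02,h*.5),(h*.5,h)):
        q=P[(np.hypot(P[:,0]-x,P[:,1]-y)<r+.01)&(P[:,2]>lo)&(P[:,2]<hi)]
        s=least_squares(lambda p:np.hypot(q[:,0]-p[0],q[:,1]-p[1])-r,[x,y],loss='soft_l1',f_scale=.002);print(k,s.x.round(4),len(q))
    print(P[np.hypot(P[:,0]-x,P[:,1]-y)<r+.01][:,2].max())
E
```

```text
t: 30.8
tool_pos: [0.623, 0.032, 0.0226]
tool_rot: [-180.0, 0.0, 90.0]
force: [0.1, 0.0, -0.7]
gripper_width: 0.888
grip_force: 0.0
t: 31.5
tool_pos: [0.6256, 0.032, 0.2189]
tool_rot: [179.5, 0.0, 90.0]
force: [0.2, -0.5, 0.1]
gripper_width: 1.003
grip_force: 0.0
t: 32.3
tool_pos: [0.4536, 0.032, 0.2123]
tool_rot: [-180.0, -0.0, 90.0]
force: [-0.6, 0.2, 0.8]
gripper_width: 0.995
grip_force: 0.0
d [ 0.6343 -0.1715] 135
d [ 0.6342 -0.1719] 301
0.15580443157901414
c [ 0.6294 -0.1037] 84
c [ 0.6294 -0.1036] 234
0.130884449159414
b [ 0.6274 -0.0363] 38
b [ 0.6276 -0.0359] 173
0.11171886358118699
a [0.6246 0.0323] 13
a [0.6241 0.032 ] 124
0.09197341269400994
```

View pics/p10.png

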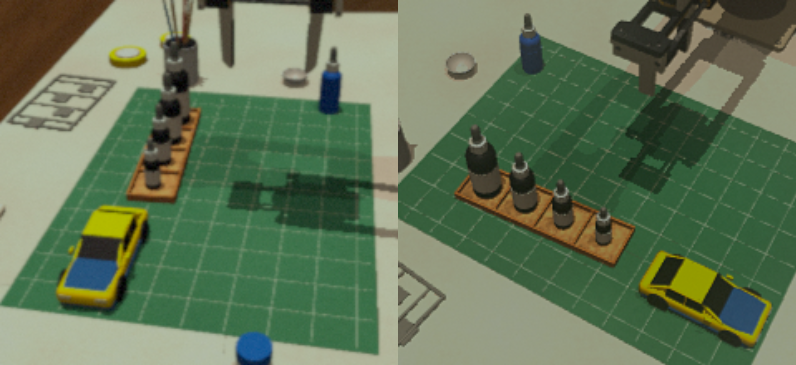

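All four stand upright in their bays in order: in the scene panel, a (603,228) is by the car, then b (561,205), c (523,185) and d (484,165). The car hasn't been touched.

```bash
python3 -c "
from cell import *
print(sign_off())"
```

```text
the job is handed in; nothing more can be done
None
```

All four bottles stand upright in the tray in size order, bottle_a in bay_4 nearest the car through to bottle_d in bay_1 at the far end; the car was not touched, and the job was handed in at about 32 s.

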